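# Change the nozzle of a balloon pump: standby first, then unscrew and hold

### The job

The balloon pump is to get another nozzle. Put it in standby first: with the stylus from the stand push the recessed red button fully down, then stand the stylus back in its stand. Then unscrew the white nozzle, whose thread may be right- or left-handed (try gently both ways, never force it), lift it off and finish while still holding it upright and still, a good 5 cm above the pump; leave the cup, yellow nozzle and balloon weight alone.

Things in the scene. Friction and masses are not known exactly. Their poses are not given: they have to be found in the camera images.
- pump: Hot-pink electric balloon pump, box 165 (x) x 235 (y) mm, flat top deck 110 mm above the table; fixed. Origin: centre of underside; z up, pale grille front to -x. On the deck, at +y, the white screwed nozzle; a fixed turquoise twin of it 124 mm to -y (62 mm high); a carrying handle at +x; a white console (48 x 74 x 13 mm high) with the button bore in its middle.
- neck (a point): On the deck, on the upright axis of the hidden threaded neck (31 mm wide, 14.5 mm high): where the centre of the nozzle's underside sits when screwed on; at 12, 62, 110 mm in the pump's frame. One way the nozzle meets a firm stop within 0.1 rad; the other way it turns easily (under 0.15 N m). Which way loosens (clockwise or not) differs from start to start and cannot be seen.
- bore_mouth (a point): Centre of the mouth of the upright round bore, 14 mm wide, in the console, 123 mm above the table (-50, -45, 123 mm in the pump's frame); fingers do not fit in. The top of the red button lies 6.5 mm below the mouth.
- standby_button (a joint): Travel (m) of the red spring button, 11 mm wide, in that bore: 0 released, 0.004 fully down (2.5 N starts it, 4.5 N holds it fully down); it springs back. Keep it down about half a second.
- stylus: Hot-pink pen-like stylus, 110 mm long, 25 g: round grip 10.4 mm thick from 40 mm above the tip up to its top; its lowest 32 mm a 6 mm pin. Origin: the tip of the pin; z along it to its top. It stands pin down in the stand (upright, or leaning a few degrees), its top 118 mm above the table, the upper 68 mm free.
- stand: White stand of the stylus, fixed: round foot 72 mm wide, 8 mm high, on it a 36 x 36 mm block, top 50 mm above the table, with an upright round bore 14 mm wide, its floor 8 mm above the table. Origin: centre of underside, z up.
- stand_mouth (a point): Centre of the mouth of the bore of the stand, 50 mm above the table.
- nozzle: White screwed nozzle, 45 g: a faceted round collar 42 mm wide, 24 mm high (the place to grip), then a cone to a 17 mm tip 61 mm above its underside. Origin: centre of its underside, z up. It is free after 1.1 rad of loosening (1.4 is best, over 2 too far) and then lifts straight off; while turned it need not rise. Over 120 N on the neck (about 1.2 N m against the stop) spoils the thread.
- cup: Hot-pink paper cup, 76 mm wide at the rim, 90 mm high, standing on the table; to be left alone. Origin: centre of its underside.
- foil_nozzle: Yellow nozzle for foil balloons, 42 mm wide, 74 mm high, standing on the table; to be left alone. Origin: centre of its underside.
- weight: Pale pink conical balloon weight, 60 mm wide, 54 mm high, standing on the table; to be left alone. Origin: centre of its underside.
Things that resemble listed ones, but are neither listed nor needed, are in the scene too. What is shaped like the nozzle but green is not meant. What is shaped like the stand but purple is not meant.

How it is judged (in metres and radians):
On the way, in this order (a step that is already met when the one before it is completed fails the run):
1. the red button is held fully down by the stylus (value of joint standby_button above 0.003 m and contact force between stylus and pump above 1 N and z of nozzle in the frame of neck below 0.012 m), for 0.2 s.
2. the stylus stands in its stand again, let go (horizontal distance between stylus and stand below 0.01 m and height (world z) of stylus below 0.016 m and angle between stylus's own z axis and vertical below 0.2 rad and contact force between the fingers and stylus below 0.1 N), for 0.2 s.
3. the white nozzle is off its thread and in the gripper (z of nozzle in the frame of neck above 0.02 m and contact force between the fingers and nozzle above 2 N), for 0.2 s.
At the end, for the whole second after the job is handed in: The gripper holds the white nozzle still, upright within 0.3 rad, its underside over 40 mm above the pump deck, clear of the pump; the stylus stands in its stand (tip within 10 mm of the axis, below 16 mm, upright within 0.2 rad); cup, yellow nozzle and weight moved under 30 mm (z of nozzle in the frame of neck above 0.04 m and contact force between the fingers and nozzle above 2 N and contact force between nozzle and pump below 0.1 N and angle between nozzle's own z axis and vertical below 0.3 rad and linear speed of nozzle below 0.03 m/s and horizontal distance between stylus and stand below 0.01 m and height (world z) of stylus below 0.016 m and angle between stylus's own z axis and vertical below 0.2 rad and distance of each of cup, foil_nozzle, weight from where it was at the start of the episode below 0.03 m); the arm keeps its last pose, push and grip.
It fails at once if the thread is forced: the nozzle bears on the pump with more than 120 N (contact force between nozzle and pump above 120 N).
It fails at once if the cup, the yellow nozzle or the weight is knocked away or over (distance of any of cup, foil_nozzle, weight from where it was at the start of the episode above 0.03 m or angle between any of cup, foil_nozzle, weight's own z axis and vertical above 0.5 rad).
It also fails if it takes over 67 s, if anything falls off the work surface, if the arm or the gripper's body presses on something with over 40 N, if the wrist force passes 120 N, or if a joint passes its speed limit or range.

### The arm

A 6-joint arm with a two-finger parallel gripper is mounted at the origin on the work surface. World frame = base frame: x ahead of the robot, y to its left, z up, the work surface at z = 0. Lengths are in mm, angles in rad, forces in N, time in s.
With the tool pointing down it reaches from about 325 to 875 mm from the base axis. Payload 4.4 kg.
Tool frame: the origin (TCP) lies between the finger pads; the fingertips stand 25 mm ahead of it and the grasp point (between the pads) lies 6 mm ahead of it; z points along the fingers, y is the line along which they close (so a half turn about z gives the same grasp; the last joint's range is limited). The gripper opens to 85 mm and grips with 20 to 120 N. Pads are 22 mm wide; open, the fingers measure 114 mm over their backs; the gripper's body (76 mm by 85 mm) begins 54 mm behind the grasp point. The pads swing forward as they close: fully open they stand 13 mm farther back than shut.
Start: joints at [1.121, 0.207, 1.542, -0, 1.393, -0.15], TCP at [169.824, 549.352, 256.282] pointing down, gripper open.
Joint ranges: [-2.73, 2.73], [-0.86, 2.22], [0.23, 2.46], [-1.11, 4.25], [0.08, 2.63], [-2.82, 2.82]. Speed limits (rad/s): [2.79, 2.79, 3.14, 3.14, 3.14, 3.14].

### API

Orientations are given as [roll, pitch, yaw] about the fixed x, y, z axes, in that order (R = Rz(yaw) Ry(pitch) Rx(roll)).
In Python, from bench import state, grab_frame, camera_model, order gives the robot as it stands. The module is installed in compiled form; this text tells all that it offers.
- The arm moves only by the shell command python3 -m pendant [OPENING], which reads ROWS from standard input. ROWS is a JSON list of rows, 1 to 8 of them, each an object with the fields pos (a list: dx, dy, dz in shares of the most that a row can go, 1 being 62.5 mm), rotvec (a list: a rotation vector rx, ry, rz in units of 0.2 rad); a field left out counts as zero; each row shifts and turns the commanded pose from where the row before left it, along the tool's axes as they then stand; what a row does not reach is not made up. A row lasts 1/8 s, in which the tool goes at most 62.5 mm and 0.188 rad, less where a joint would pass 70% of its speed; a pose out of reach is approached as far as the arm can. OPENING is the opening from 0.0 (shut) to 1.0 (fully open), set as the command begins (- or left out keeps the last). The fingers move at their own pace and stop on an object; the grip force is fixed at half the most. Time passes only in rows, so rows that do not move let the fingers close. It prints the time, the measured TCP pose, the force, the opening and the grip force at its end. Input that does not fit is refused with a message, and nothing moves.
- state(): the state, without advancing time (a new reading comes with each control period).
- grab_frame(name): name is "scene" or "side" or "wrist"; returns (picture, depth): 400x640x3 uint8, blue, green, red; 400x640 float32, mm along the optical axis (not along the pixel's ray), 0 where there is no reading.
- camera_model(name): a dict with "camera_matrix" (3x3 intrinsics, pixels), "position" and "attitude" of the camera in the world. Camera axes: x right, y up, looking along -z (the intrinsics and any distortion apply to the point x, -y, -z); pixel columns grow to the right and rows downward; lengths in mm; the calibration is good to about 2 mm. A picture is of the moment at which its call begins: read the wrist's pose just before it. camera_model takes no time and is no camera call; for the wrist camera it gives the pose at the moment of the call.
- order.close_job(): hands the job in; it is judged then, once.
The state is a dict: "time": time; "joint_positions": joint angles; "qd": joint speeds; "joint_efforts": joint torques, N m; "ee_pos": TCP position; "orientation": TCP orientation; "wrist_force": force on the tool from outside, world axes, zero at the start; "moment": the same for the moment, N m; "gripper_width": opening from 0.0 (shut) to 1.0 (fully open); "grip_force": force on a finger pad.
Only numpy, scipy, OpenCV 4.12 (cv2) and the standard library are available. Lean on these libraries where they do the work, as an engineer would, in place of code of your own. Each camera call takes 0.05 s, during which the arm holds its last target. There are 200 camera calls.

## Working session

There is one attempt and no reset: what is moved stays moved. The work goes in short steps, Python scripts to look and compute and a shell command to move; the robot and the scene stay as the last step left them, time stands still between calls to the robot, and variables do not carry over. Pictures are saved under pics/ and viewed, at most 10 in all, crops included, and the job is handed in when it is done.

```bash
mkdir -p pics
cat > h.py <<'E'
import numpy as np, cv2
from bench import state, grab_frame, camera_model, order
from scipy.spatial.transform import Rotation as R
def att(m):
    a=np.array(m["attitude"],float)
    return a if a.shape==(3,3) else R.from_euler('xyz',a).as_matrix()
def ray(m,u,v):
    K=np.array(m["camera_matrix"]); d=m.get("distortion")
    p=cv2.undistortPoints(np.array([[[u,v]]],float),K,np.array(d,float) if d is not None else None)[0,0]
    return np.array(m["position"],float), att(m)@np.array([p[0],-p[1],-1.0])
def plane(m,u,v,z):
    o,d=ray(m,u,v); return o+d*(z-o[2])/d[2]
def depthpt(m,u,v,dep):
    o,d=ray(m,u,v); return o+d*dep
def two(r1,r2):
    (o1,d1),(o2,d2)=r1,r2
    t=np.linalg.lstsq(np.c_[d1,-d2],o2-o1,rcond=None)[0]
    a=o1+d1*t[0]; b=o2+d2*t[1]; return (a+b)/2,np.linalg.norm(a-b)
def cloud(m,D):
    K=np.array(m["camera_matrix"]); v,u=np.mgrid[0:D.shape[0],0:D.shape[1]]
    P=np.dstack([(u-K[0,2])/K[0,0]*D,-(v-K[1,2])/K[1,1]*D,-D])
    return P@att(m).T+np.array(m["position"])
E
python3 - <<'E'
from h import *
s=state(); print({k:np.round(v,3).tolist() for k,v in s.items()})
for n in ["scene","side","wrist"]:
    m=camera_model(n); print(n,m); I,D=grab_frame(n); cv2.imwrite(f"pics/{n}0.png",I); np.savez(f"{n}0.npz",I=I,D=D,K=m["camera_matrix"],p=m["position"],a=m["attitude"])
E
```

```text
{'time': 0.0, 'joint_positions': [1.12, 0.207, 1.543, -0.0, 1.394, -0.151], 'qd': [0.001, 0.002, -0.0, -0.001, -0.001, 0.001], 'joint_efforts': [-0.0, -38.301, -29.16, 0.0, 0.01, 0.0], 'ee_pos': [169.513, 548.695, 255.105], 'orientation': [-3.139, -0.0, 2.842], 'wrist_force': [0.177, 0.163, 0.047], 'moment': [-0.038, 0.003, -0.001], 'grip_force': 0.0, 'gripper_width': 1.001}
scene {'camera_matrix': array([[366.22963572,   0.        , 318.51056874],
       [  0.        , 366.22963572, 201.66673106],
       [  0.        ,   0.        ,   1.        ]]), 'position': array([ 819.23906959, -406.49048558,  920.75403146]), 'attitude': array([0.57291396, 0.00322532, 0.57952651])}
side {'camera_matrix': array([[472.73572203,   0.        , 305.55972458],
       [  0.        , 472.73572203, 198.75464659],
       [  0.        ,   0.        ,   1.        ]]), 'position': array([ 412.58293042, -844.07919193,  700.32160299]), 'attitude': array([ 1.00344967,  0.02394432, -0.16885283])}
wrist {'camera_matrix': array([[360.21442928,   0.        , 316.23720446],
       [  0.        , 360.21442928, 202.3374468 ],
       [  0.        ,   0.        ,   1.        ]]), 'position': array([104.04539355, 568.5579104 , 372.63467837]), 'attitude': array([-0.27272159,  0.00291042,  1.27150541])}
```

View pics/scene0.png

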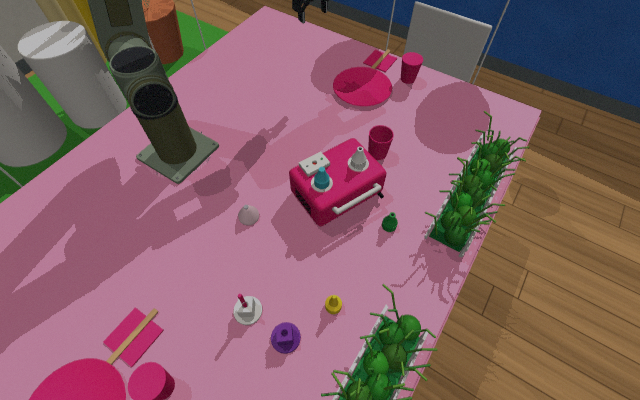

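View pics/side0.png

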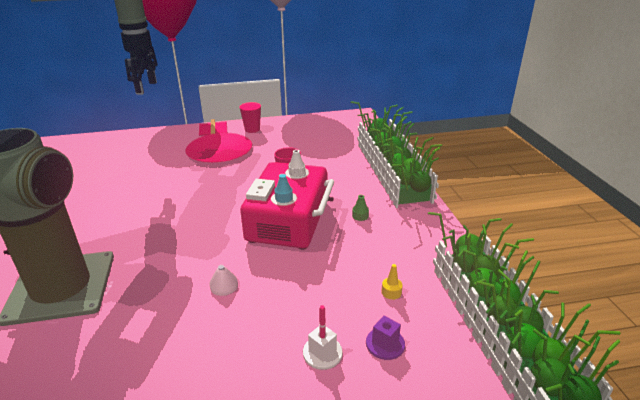

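The scene shows the stand with stylus at about (245,305), pump at (338,180), white nozzle at (358,157), turquoise at (321,178) and console at (314,163). In the side view the stylus is at (322,322), the nozzle at (297,163) and the console at (261,189).

```bash
cat > m.py <<'E'
from h import *
def load(n):
    z=np.load(n+"0.npz"); m=dict(camera_matrix=z["K"],position=z["p"],attitude=z["a"]); return m,z["I"],z["D"],cloud(m,z["D"])
out={}
for n,sb,pb in [("scene",(215,270,285,330),(270,400,125,230)),("side",(295,350,295,372),(230,345,140,260))]:
    m,I,D,P=load(n); H=cv2.cvtColor(I,cv2.COLOR_BGR2HSV)
    V,U=np.mgrid[0:400,0:640]
    box=lambda b:(U>=b[0])&(U<=b[1])&(V>=b[2])&(V<=b[3])&(D>0)
    h,s,v=H[...,0].astype(int),H[...,1],H[...,2]
    white=(s<60)&(v>110)
    k=box(sb)&(P[...,2]>2)&white
    Z=P[...,2]
    print(n,"stand white zmax",np.percentile(Z[k],[5,50,95]).round(1))
    k1=k&(abs(Z-50)<4); q=P[k1]; print(" blocktop n",k1.sum(),"pix",U[k1].mean(),V[k1].mean(),"rect",cv2.minAreaRect(q[:,:2].astype(np.float32)), q[:,2].mean())
    k2=k&(Z<14)&(Z>3); q=P[k2]; c=cv2.minEnclosingCircle(q[:,:2].astype(np.float32)); print(" foot circle",c)
    k3=box(sb)&(s>150)&((h>160)|(h<5))&(Z>55); q=P[k3]; print(" stylus n",k3.sum(),"z",q[:,2].min(),q[:,2].max())
    for a,b in [(55,75),(75,95),(95,112),(112,125)]:
        w=k3&(Z>a)&(Z<b)
        if w.any(): print("  ",a,b,P[w].mean(0).round(1),"pix",U[w].mean().round(1),V[w].mean().round(1))
    # pump
    pk=box(pb); deck=pk&(abs(Z-110)<5)&(s>130); q=P[deck]
    print(" deck n",deck.sum(),q[:,2].mean().round(1),cv2.minAreaRect(q[:,:2].astype(np.float32)))
    con=pk&(abs(Z-123)<4)&white; 
    nn,L,st,ce=cv2.connectedComponentsWithStats(con.astype(np.uint8))
    for i in range(1,nn):
        if st[i,4]>15:
            q=P[L==i]; print(" white123",st[i],q.mean(0).round(1),cv2.minAreaRect(q[:,:2].astype(np.float32)))
    for nm,mask in [("white",white),("turq",(h>85)&(h<110)&(s>90))]:
        for a,b in [(112,134),(140,150),(150,160),(160,169),(169,175)]:
            w=pk&mask&(Z>a)&(Z<b)
            if w.sum()>3: print("  ",nm,a,b,w.sum(),P[w].mean(0).round(1),"pix",U[w].mean().round(1),V[w].mean().round(1))
    b=pb; cv2.imwrite(f"pics/{n}_p.png",cv2.resize(I[b[2]:b[3],b[0]:b[1]],None,fx=5,fy=5,interpolation=3))
E
python3 m.py
```

```text
scene stand white zmax [ 6.4 10.4 51.9]
 blocktop n 180 pix 244.9388888888889 305.3 rect ((521.1408081054688, -280.4910583496094), (36.49041748046875, 37.01132583618164), 38.03449630737305) 50.37693171885643
 foot circle ((520.6746826171875, -280.2680969238281), 35.888668060302734)
 stylus n 41 z 55.837985671321235 120.76488713626122
   55 75 [ 524.4 -282.    63. ] pix 244.1 304.1
   75 95 [ 524.6 -281.3   87.9] pix 242.5 300.6
   95 112 [ 524.5 -281.4  103.4] pix 241.2 298.4
   112 125 [ 522.6 -281.3  117.2] pix 239.5 296.0
 deck n 2489 109.9 ((517.7598876953125, 145.8751678466797), (229.31272888183594, 159.7542724609375), 66.54668426513672)
 white123 [299 151  31  23 345] [453.5 124.8 123.5] ((452.8818359375, 125.408203125), (74.1939926147461, 50.37246322631836), 66.85388946533203)
   white 112 134 429 [468.6 127.4 122.6] pix 319.1 164.3
   white 140 150 38 [557.6 189.9 144.7] pix 358.9 158.0
   white 150 160 27 [557.1 192.1 154.8] pix 359.4 155.0
   white 160 169 15 [556.9 193.4 164.1] pix 359.9 152.4
   white 169 175 19 [549.1 192.7 170.9] pix 357.4 149.7
   turq 112 134 68 [512.
[... 1079 characters left out ...]
3 [246 179  28  19 356] [453.2 121.4 123.2] ((452.9925537109375, 124.51272583007812), (76.83370971679688, 50.31019592285156), 67.91403198242188)
   white 112 134 597 [477.9 131.2 121.8] pix 269.4 185.3
   white 140 150 53 [548.7 184.5 144.8] pix 295.3 163.4
   white 150 160 42 [549.3 185.8 155. ] pix 295.3 159.5
   white 160 169 28 [547.2 182.  164.2] pix 294.5 157.0
   white 169 175 18 [543.8 178.8 171.3] pix 293.2 155.2
   turq 112 134 18 [502.8  67.7 124.1] pix 283.5 196.9
   turq 140 150 47 [502.6  74.4 143.9] pix 282.6 188.1
   turq 150 160 40 [503.   76.2 154.2] pix 282.4 183.8
   turq 160 169 23 [503.3  79.  164.1] pix 282.2 179.4
   turq 169 175 15 [504.7  82.1 171.2] pix 282.5 175.9
```

The manual's scale: shifts go in shares of 62.5 mm and turns go in units of 0.2 rad. Converting my numbers, 0.18 rad is 0.9.

```bash
echo '[{"rotvec":[0,0,0.9]},{"rotvec":[0,0,0.9]},{"rotvec":[0,0,0.9]},{"rotvec":[0,0,0.9]},{"rotvec":[0,0,0.9]},{"rotvec":[0,0,0.9]},{"rotvec":[0,0,0.9]},{"rotvec":[0,0,0.05]}]' | python3 -m pendant 1.0
echo '[{"pos":[-0.736,0.304,0]},{"pos":[-0.736,0.304,0]},{"pos":[-0.736,0.304,0]},{"pos":[-0.736,0.304,0]},{"pos":[-0.736,0.304,0]},{"pos":[-0.736,0.304,0]},{"pos":[-0.736,0.304,0]},{"pos":[-0.736,0.304,0]}]' | python3 -m pendant
echo '[{"pos":[-0.736,0.304,0]},{"pos":[-0.736,0.304,0]},{"pos":[-0.736,0.304,0]},{"pos":[-0.736,0.304,0]},{"pos":[-0.736,0.304,0]},{"pos":[-0.736,0.304,0]},{},{}]' | python3 -m pendant
python3 - <<'E'
from h import *
from m import load
s=state(); print(s["time"],s["ee_pos"],s["orientation"],s["joint_positions"])
m=camera_model("wrist"); I,D=grab_frame("wrist"); cv2.imwrite("pics/w1.png",I); print(m["position"],m["attitude"]); np.savez("wrist10.npz",I=I,D=D,K=m["camera_matrix"],p=m["position"],a=m["attitude"])
# handle extents from scene/side clouds in pump frame
c=np.array([517.8,146]);th=np.radians(-23.3);Rm=np.array([[np.cos(th),-np.sin(th)],[np.sin(th),np.cos(th)]])
for n in ("scene","side"):
    _,I2,D2,P=load(n); Q=(P[...,:2]-c)@Rm; Z=P[...,2]
    k=(abs(Q[...,1])<117)&(Q[...,0]>40)&(Q[...,0]<110)&(Z>113)&(D2>0)
    print("handle",Q[k].min(0),Q[k].max(0),Z[k].max())
E
```

```text
time: 1.15
ee_pos: [169.7, 549.1, 255.8]
orientation: [-3.141, 0.001, 1.573]
wrist_force: [-1.0, 0.3, -0.4]
gripper_width: 1.001
grip_force: 0.0
time: 2.15
ee_pos: [322.5, 180.0, 256.4]
orientation: [3.141, -0.0, 1.575]
wrist_force: [1.3, -0.3, 0.3]
gripper_width: 1.001
grip_force: 0.0
time: 3.15
ee_pos: [436.0, -94.0, 255.9]
orientation: [-3.14, -0.001, 1.573]
wrist_force: [-0.7, -0.2, -0.9]
gripper_width: 1.004
grip_force: 0.0
scene stand white zmax [ 6.4 10.4 51.9]
 blocktop n 180 pix 244.9388888888889 305.3 rect ((521.1408081054688, -280.4910583496094), (36.49041748046875, 37.01132583618164), 38.03449630737305) 50.37693171885643
 foot circle ((520.6746826171875, -280.2680969238281), 35.888668060302734)
 stylus n 41 z 55.837985671321235 120.76488713626122
   55 75 [ 524.4 -282.    63. ] pix 244.1 304.1
   75 95 [ 524.6 -281.3   87.9] pix 242.5 300.6
   95 112 [ 524.5 -281.4  103.4] pix 241.2 298.4
   112 125 [ 522.6 -281.3  117.2] pix 239.5 296.0
 deck n 2489 109.9 ((517.7598876953125, 145.8751678466797), (229.31272888183594, 159.7542724609375), 66.54668426513672)
 white123 [299 1
[... 1950 characters left out ...]
134 18 [502.8  67.7 124.1] pix 283.5 196.9
   turq 140 150 47 [502.6  74.4 143.9] pix 282.6 188.1
   turq 150 160 40 [503.   76.2 154.2] pix 282.4 183.8
   turq 160 169 23 [503.3  79.  164.1] pix 282.2 179.4
   turq 169 175 15 [504.7  82.1 171.2] pix 282.5 175.9
3.15 [435.98428155 -93.96955173 255.89346585] [-3.14047133e+00 -1.00705567e-03  1.57281063e+00] [-4.07103777e-01 -7.42434374e-02  1.84095346e+00  4.87063162e-04
  1.37631204e+00 -4.09213114e-01]
[435.62150182 -26.38838575 373.35823775] [-0.27280976  0.00138718  0.00251523]
handle [  40.0748384  -104.34678213] [ 69.79362288 103.40996324] 114.74314625583304
handle [ 42.49116898 -81.05296033] [64.3231071  96.76957132] 113.60268307223112
```

View pics/w1.png

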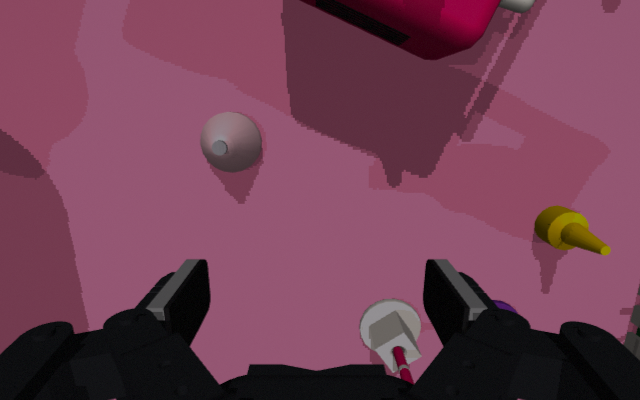

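The wrist view shows the stand at (390,325) with the stylus at (402,357), and yellow and purple clear to the right; I move above the stylus and measure again.

Converted, -46 mm is -0.736, 21 mm is 0.336.

```bash
echo '[{"pos":[-0.736,0.336,0]},{"pos":[-0.736,0.336,0]},{"pos":[-0.736,0.336,0]},{"pos":[-0.736,0.352,0]},{},{}]' | python3 -m pendant 1.0
cat > w.py <<'E'
from h import *
def look(tag):
    s=state(); m=camera_model("wrist"); I,D=grab_frame("wrist"); cv2.imwrite(f"pics/{tag}.png",I)
    H=cv2.cvtColor(I,cv2.COLOR_BGR2HSV); P=cloud(m,D); print(s["time"],s["ee_pos"].round(2) if hasattr(s["ee_pos"],"round") else s["ee_pos"])
    return s,m,I,D,H[...,0].astype(int),H[...,1].astype(int),H[...,2].astype(int),P
E
python3 - <<'E'
from w import *
s,m,I,D,h,sa,v,P=look("w2"); Z=P[...,2]; V,U=np.mgrid[0:400,0:640]
near=(np.hypot(P[...,0]-521.5,P[...,1]+280)<45)&(D>0)
k=near&(abs(Z-50)<4)&(sa<70); q=P[k]; print("block",k.sum(),cv2.minAreaRect(q[:,:2].astype(np.float32)),q.mean(0))
k=near&(Z>3)&(Z<14)&(sa<70);q=P[k]; print("foot",cv2.minEnclosingCircle(q[:,:2].astype(np.float32)))
st=near&(Z>54)&(Z<125)&(sa>120)
for a,b in [(54,70),(70,85),(85,100),(100,112),(112,125)]:
    w=st&(Z>a)&(Z<b)
    if w.sum()>3: print(a,b,w.sum(),P[w].mean(0).round(1),U[w].mean(),V[w].mean())
E
```

```text
time: 3.95
ee_pos: [521.4, -276.6, 256.0]
orientation: [-3.141, -0.001, 1.574]
wrist_force: [0.9, 0.4, -0.1]
gripper_width: 0.995
grip_force: 0.0
3.95 [ 521.45 -276.59  255.95]
block 1142 ((521.9746704101562, -281.23876953125), (36.120445251464844, 36.22504425048828), 35.401161193847656) [ 522.01129691 -278.28845248   49.74730213]
foot ((522.0298461914062, -281.3002014160156), 35.8209114074707)
54 70 38 [ 521.8 -277.2   62. ] 317.36842105263156 181.8421052631579
70 85 27 [ 521.7 -277.    79. ] 317.22222222222223 185.88888888888889
85 100 49 [ 521.6 -277.    92.7] 317.0816326530612 189.79591836734693
100 112 46 [ 522.  -277.   106.2] 317.6304347826087 193.97826086956522
112 125 135 [ 521.9 -280.2  117. ] 317.5111111111111 201.65925925925927
```

View pics/w2.png

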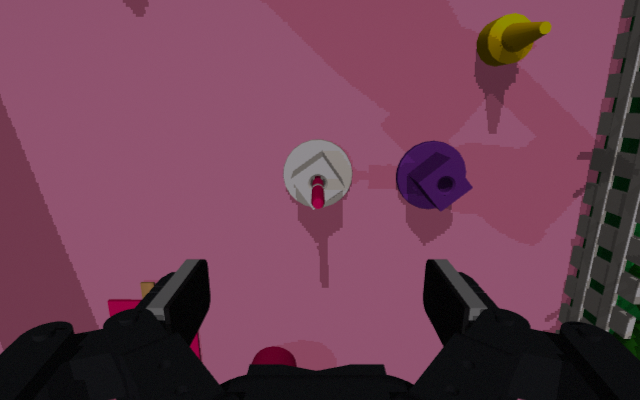

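The stylus stands upright in the white stand at (317,180) with its top at (317,202). I descend and grip.

Converted, 10 mm is 0.16, -4 mm is -0.064.

```bash
echo '[{"pos":[-0.064,0.0064,0.64]},{"pos":[0,0,0.64]},{"pos":[0,0,0.64]},{"pos":[0,0,0.64]},{"pos":[0,0,0.16]},{}]' | python3 -m pendant 1.0
echo '[{},{},{},{},{},{},{},{}]' | python3 -m pendant 0.0
```

```text
time: 4.75
ee_pos: [522.1, -281.3, 86.7]
orientation: [-3.141, -0.0, 1.573]
wrist_force: [0.1, -0.3, 0.1]
gripper_width: 0.999
grip_force: 0.0
time: 5.75
ee_pos: [522.3, -282.5, 86.7]
orientation: [3.141, 0.0, 1.572]
wrist_force: [-0.1, 0.6, 3.9]
gripper_width: 0.104
grip_force: 58.6
```

```bash
echo '[{"pos":[0,0,-0.32]},{"pos":[0,0,-0.64]},{"pos":[0,0,-0.8]},{"pos":[0,0,-0.8]},{"pos":[0,0,-0.16]},{},{}]' | python3 -m pendant
python3 - <<'E'
from h import *
for i in range(2):
  for n in ("scene","side"):
    s=state(); m=camera_model(n); I,D=grab_frame(n); H=cv2.cvtColor(I,cv2.COLOR_BGR2HSV); P=cloud(m,D); Z=P[...,2]
    k=(np.hypot(P[...,0]-522,P[...,1]+281)<20)&(Z>150)&(Z<290)&(H[...,1]>150)&((H[...,0]>160)|(H[...,0]<5)); q=P[k]; print(n,s["ee_pos"],k.sum(),q[:,2].min(),q[:,2].max())
    for a in range(170,250,12):
        w=k&(Z>=a)&(Z<a+12); 
        if w.sum(): print(a,w.sum(),P[w].mean(0).round(1),np.argwhere(w).mean(0).round(1))
    cv2.imwrite(f"pics/{n}3.png",I)
E
```

```text
time: 6.62
ee_pos: [520.9, -281.5, 253.9]
orientation: [-3.138, -0.003, 1.572]
wrist_force: [0.1, 0.2, 0.1]
gripper_width: 0.103
grip_force: 58.4
scene [ 520.90954502 -281.46482727  253.91884145] 11 180.7124236856082 239.05721609495197
170 1 [ 519.4 -280.4  180.7] [285. 233.]
182 5 [ 521.4 -279.4  187.3] [284.  233.4]
194 3 [ 521.3 -280.   196.4] [282.7 232.3]
230 2 [ 525.5 -289.5  238.5] [280.  226.5]
side [ 520.87921756 -281.45620762  253.65976418] 259 175.33787226487834 286.1667807073314
170 9 [ 520.6 -280.4  178.8] [279.9 320.6]
182 25 [ 520.5 -280.4  187.8] [275.6 320.5]
194 22 [ 520.7 -280.3  200.2] [269.7 320.5]
206 24 [ 520.6 -281.8  213. ] [264.2 320.6]
218 26 [ 521.3 -282.5  223.3] [259.3 321.1]
230 22 [ 522.2 -283.4  235. ] [253.8 321.7]
242 21 [ 522.3 -283.6  250.1] [246.1 321.7]
scene [ 520.99725436 -281.52332724  253.73808671] 9 182.72947501778947 244.7995233962862
182 6 [ 521.1 -279.6  186.3] [284.2 233.3]
194 2 [ 522.2 -280.4  196.7] [283.  232.5]
242 1 [ 515.3 -291.7  244.8] [277. 221.]
side [ 521.16961886 -281.65141949  254.03494749] 250 175.34749427113763 286.7256593163905
170 10 [ 520.8 -279.7  178.5] [279.7 320.6]
182 23 [ 520.4 -280.6  188.1] [275.6 320.4]
194 23 [ 520.7 -280.5  200. ] [269.9 320.6]
206 19 [ 520.4 -282.3  212.7] [264.5 320.5]
218 31 [ 521.2 -283.3  223.5] [259.5 321.1]
230 22 [ 522.5 -283.2  235. ] [253.6 321.9]
242 18 [ 522.1 -283.1  249.9] [246.1 321.6]
```

```bash
echo '[{"pos":[0.8,-0.128,0]},{"pos":[0.8,-0.128,0]},{"pos":[0.8,-0.128,0]},{"pos":[0.8,-0.128,0]},{"pos":[0.8,-0.128,0]},{"pos":[0.8,-0.128,0]},{"pos":[0.8,-0.128,0]},{"pos":[0.8,-0.128,0]}]' | python3 -m pendant
echo '[{"pos":[0.048,-0.048,0.32]},{"pos":[0,0,0.32]},{},{},{},{}]' | python3 -m pendant
cat > t.py <<'E'
from h import *
for n,b in (("scene",(290,345,120,180)),("side",(235,290,125,205))):
    s=state(); m=camera_model(n); I,D=grab_frame(n); H=cv2.cvtColor(I,cv2.COLOR_BGR2HSV); P=cloud(m,D); Z=P[...,2]
    V,U=np.mgrid[0:400,0:640]
    near=(np.hypot(P[...,0]-453,P[...,1]-125)<60)
    k=(np.hypot(P[...,0]-453,P[...,1]-125)<20)&(Z>127)&(Z<290)&(H[...,1]>150)&((H[...,0]>160)|(H[...,0]<5)); q=P[k]; print(n,s["ee_pos"].round(1),k.sum(),q[:,2].min())
    for a in range(127,250,12):
        w=k&(Z>=a)&(Z<a+12); 
        if w.sum()>2: print(a,w.sum(),P[w].mean(0).round(1),np.argwhere(w).mean(0).round(1))
    c=near&(abs(Z-123)<4)&(H[...,1]<60)&(H[...,2]>90); q=P[c]; print("console",c.sum(),cv2.minAreaRect(q[:,:2].astype(np.float32)))
    cv2.imwrite(f"pics/{n}4.png",cv2.resize(I[b[2]:b[3],b[0]:b[1]],None,fx=7,fy=7,interpolation=cv2.INTER_NEAREST))
a,b=cv2.imread("pics/scene4.png"),cv2.imread("pics/side4.png"); hh=560
a=cv2.copyMakeBorder(a,0,hh-a.shape[0],0,0,0); b=b[:hh]; cv2.imwrite("pics/both4.png",np.hstack([a,b]))
E
python3 t.py
```

```text
time: 7.82
ee_pos: [457.0, 119.1, 255.8]
orientation: [-3.141, 0.0, 1.572]
wrist_force: [0.8, 0.4, 0.1]
gripper_width: 0.106
grip_force: 58.4
time: 8.57
ee_pos: [455.2, 120.5, 217.1]
orientation: [3.14, -0.0, 1.571]
wrist_force: [-0.7, -1.0, 0.3]
gripper_width: 0.103
grip_force: 58.4
scene [455.2 120.5 217.1] 30 142.69769037703622
163 7 [455.6 120.5 167.4] [153.3 313.6]
175 4 [456.8 119.9 179. ] [150.8 313.8]
187 3 [451.5 118.5 195.9] [146.  311.7]
211 4 [453.1 116.1 219.2] [140.8 311.5]
223 5 [452.6 117.6 228.4] [137.8 311.6]
console 343 ((453.31231689453125, 124.74120330810547), (73.74141693115234, 49.67975997924805), 67.27937316894531)
side [455.1 120.5 216.9] 134 141.85228591161786
139 6 [455.4 121.2 147. ] [179. 260.]
151 9 [455.1 120.6 157.5] [175.2 259.6]
163 10 [455.2 120.7 169.5] [170.7 259.2]
175 18 [454.7 119.4 181.9] [166.3 258.6]
187 18 [455.3 118.1 194.2] [161.8 258.5]
199 4 [455.9 119.8 200.4] [159.  258.5]
211 20 [455.2 119.  216.7] [152.8 257.6]
223 22 [455.1 118.9 229.6] [147.6 257.2]
235 20 [453.6 119.6 241.6] [142.8 256. ]
247 7 [454.9 122.5 247.9] [139.6 256.3]
console 350 ((463.35003662109375, 121.782958984375), (75.67188262939453, 69.26473999023438), 68.96501922607422)
```

View pics/both4.png

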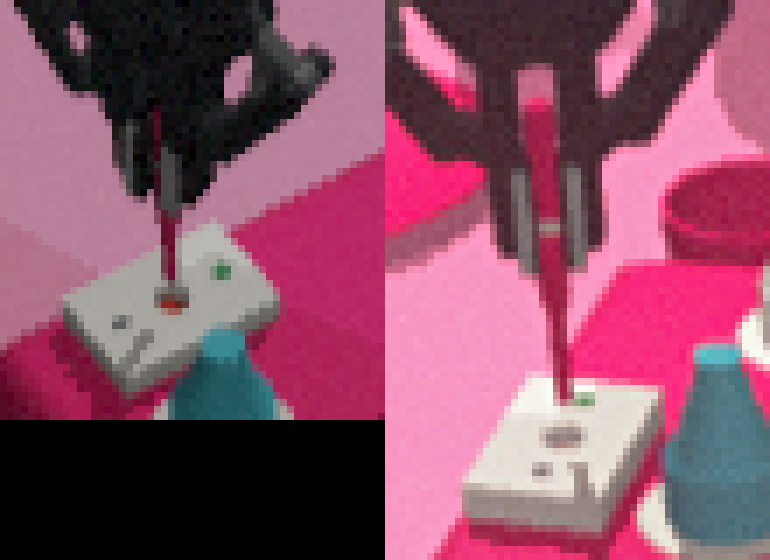

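The crops show the tip just above the bore: scene tip at (314.3,160.3) with the bore at (314.6,162.9), side tip at (260.7,182) with the bore at (260.1,187.4). I triangulate both.

Run:
```python
from h import *
a,b=camera_model("scene"),camera_model("side")
print("tip",two(ray(a,314.1,160.0),ray(b,260.4,181.7)))
print("bore",two(ray(a,314.4,162.5),ray(b,260.0,187.0)), plane(a,314.4,162.5,123),plane(b,260,187,123))
for z in (138,140): print(plane(a,314.1,160,z),plane(b,260.4,181.7,z))
```

```text
tip (array([456.07615381, 121.42266659, 139.1489532 ]), np.float64(0.7617740555114181))
bore (array([454.12640474, 125.56771276, 122.48828955]), np.float64(0.49212609011706204)) [454.60316989 125.0388207  123.        ] [453.92245357 125.04137443 123.        ]
[455.92063111 121.90586247 138.        ] [455.90761686 123.92631659 138.        ]
[456.84893917 120.55576697 140.        ] [455.75352466 120.48342732 140.        ]
```

```bash
echo '[{"pos":[0.048,-0.032,0]},{"pos":[0,0,0.128]},{"pos":[0,0,0.064]},{},{}]' | python3 -m pendant; sed -i 's/4\.png/5.png/g' t.py; python3 t.py
```

```text
time: 9.3
ee_pos: [452.7, 123.6, 204.2]
orientation: [-3.142, 0.0, 1.572]
wrist_force: [-0.3, 0.0, -0.3]
gripper_width: 0.101
grip_force: 58.4
scene [452.7 123.6 204.2] 33 128.75808095940022
127 4 [452.6 123.8 133.8] [160.  313.5]
139 7 [452.5 124.6 144.6] [157.3 313.6]
151 4 [452.9 123.9 157.3] [154.5 313.5]
163 4 [451.5 122.7 166.9] [152.2 312.8]
199 4 [451.1 119.9 206.8] [142.8 311.8]
211 5 [452.1 118.8 215.9] [140.8 311.8]
console 345 ((452.9462585449219, 125.18864440917969), (73.95787048339844, 50.488651275634766), 67.31462860107422)
side [452.8 123.6 204.4] 131 128.95412197961832
127 6 [453.  124.6 132.1] [183.8 259.3]
139 6 [452.8 123.  147.1] [178.7 258.8]
151 8 [452.7 124.3 157.6] [174.5 258.4]
163 17 [452.5 122.8 169.3] [170.5 257.9]
175 16 [452.8 122.5 180.2] [166.4 257.8]
187 11 [452.8 121.7 191.8] [162.1 257.4]
199 17 [453.  122.2 204.7] [156.9 257. ]
211 20 [452.6 123.3 217.2] [151.8 256.4]
223 24 [452.3 123.1 228.9] [147.2 255.8]
235 5 [452.7 126.7 235.7] [143.8 255.6]
console 336 ((464.0113525390625, 120.89176940917969), (78.58126831054688, 69.76056671142578), 66.98851013183594)
```

View pics/both5.png

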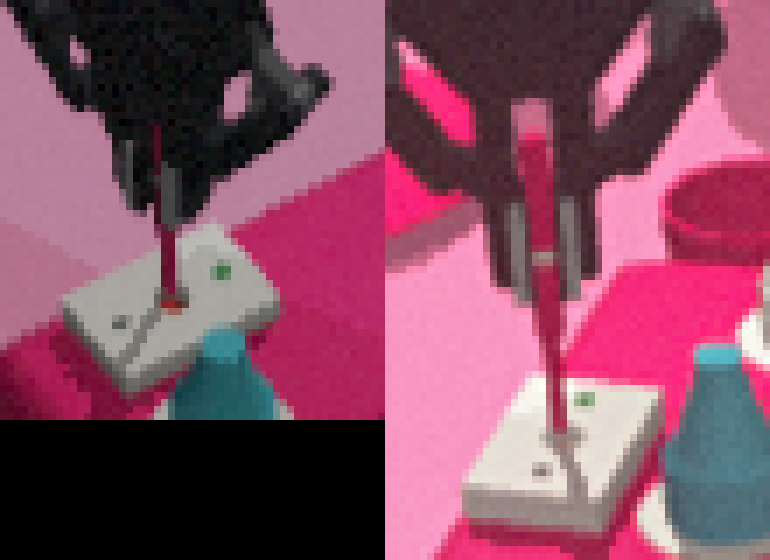

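The tip is now centred over the bore to about 1 mm: scene about (314,162), side about (260,186). I add 1 mm in x and press.

Converted, 2 mm is 0.032, 1 mm is 0.016.

```bash
echo '[{"pos":[0,0.016,0.032]},{"pos":[0,0,0.032]},{"pos":[0,0,0.032]},{"pos":[0,0,0.016]},{}]' | python3 -m pendant; echo '[{"pos":[0,0,0.032]},{"pos":[0,0,0.032]},{"pos":[0,0,0.016]},{}]' | python3 -m pendant
```

```text
time: 10.02
ee_pos: [453.6, 123.6, 197.2]
orientation: [-3.141, 0.0, 1.572]
wrist_force: [-0.8, 0.2, 0.7]
gripper_width: 0.107
grip_force: 58.4
time: 10.52
ee_pos: [453.9, 123.7, 192.7]
orientation: [3.141, -0.0, 1.572]
wrist_force: [-0.8, 0.8, 3.0]
gripper_width: 0.106
grip_force: 58.8
```

Converted, 1 mm is 0.016.

```bash
echo '[{"pos":[0,0,0.016]},{"pos":[0,0,0.016]},{},{}]' | python3 -m pendant; echo '[{"pos":[0,0,0.016]},{"pos":[0,0,0.008]},{},{}]' | python3 -m pendant
```

```text
time: 11.02
ee_pos: [454.0, 123.7, 191.0]
orientation: [3.141, -0.0, 1.572]
wrist_force: [-2.1, -0.0, 7.3]
gripper_width: 0.106
grip_force: 59.4
time: 11.52
ee_pos: [454.3, 123.7, 190.7]
orientation: [3.14, -0.0, 1.572]
wrist_force: [-3.0, -0.5, 13.5]
gripper_width: 0.107
grip_force: 60.1
```

Converted, -37.5 mm is -0.6, -20 mm is -0.32.

```bash
echo '[{},{},{"pos":[0,0,-0.16]},{"pos":[0,0,-0.32]},{"pos":[0,0,-0.6]},{}]' | python3 -m pendant
echo '[{"pos":[-0.8,0.128,0]},{"pos":[-0.8,0.128,0]},{"pos":[-0.8,0.128,0]},{"pos":[-0.8,0.128,0]},{"pos":[-0.8,0.128,0]},{"pos":[-0.8,0.128,0]},{"pos":[-0.8,0.128,0]},{"pos":[-0.8,0.128,0]}]' | python3 -m pendant
echo '[{"pos":[-0.096,0.064,0.8]},{"pos":[0,0,0.8]},{"pos":[0,0,0.24]},{},{},{}]' | python3 -m pendant
cat > u.py <<'E'
from h import *
for n,b in (("scene",(215,270,260,340)),("side",(295,350,280,360))):
    s=state(); m=camera_model(n); I,D=grab_frame(n); H=cv2.cvtColor(I,cv2.COLOR_BGR2HSV); P=cloud(m,D); Z=P[...,2]
    k=(np.hypot(P[...,0]-522,P[...,1]+281)<20)&(Z>54)&(Z<180)&(H[...,1]>150)&((H[...,0]>160)|(H[...,0]<5)); q=P[k]; print(n,s["ee_pos"].round(1),k.sum(),q[:,2].min())
    for a in range(54,170,12):
        w=k&(Z>=a)&(Z<a+12)
        if w.sum()>2: print(a,w.sum(),P[w].mean(0).round(1),np.argwhere(w).mean(0).round(1))
    cv2.imwrite(f"pics/{n}6.png",cv2.resize(I[b[2]:b[3],b[0]:b[1]],None,fx=7,fy=7,interpolation=cv2.INTER_NEAREST))
cv2.imwrite("pics/both6.png",np.hstack([cv2.imread("pics/scene6.png"),cv2.imread("pics/side6.png")]))
E
python3 u.py
```

```text
time: 12.28
ee_pos: [455.5, 123.8, 259.0]
orientation: [3.135, -0.001, 1.572]
wrist_force: [0.3, 0.2, -0.8]
gripper_width: 0.102
grip_force: 58.5
time: 13.28
ee_pos: [517.3, -277.4, 254.1]
orientation: [-3.139, -0.002, 1.572]
wrist_force: [0.2, 1.6, -0.8]
gripper_width: 0.103
grip_force: 58.4
time: 14.02
ee_pos: [523.5, -283.1, 143.9]
orientation: [3.138, 0.003, 1.572]
wrist_force: [0.2, 1.2, -0.0]
gripper_width: 0.103
grip_force: 58.5
scene [ 523.5 -283.1  143.9] 4 70.52392517393423
side [ 523.3 -283.   143.6] 189 66.7579652016808
66 10 [ 523.4 -282.4   73.4] [326.1 322.8]
78 14 [ 523.6 -282.9   84.3] [321.9 322.9]
90 16 [ 523.2 -282.4   94.6] [317.4 322.6]
102 21 [ 523.4 -284.1  107.3] [312.9 322.9]
114 24 [ 524.5 -284.6  120.3] [307.5 323.6]
126 6 [ 524.4 -284.5  133.2] [301.8 323.5]
138 22 [ 524.4 -284.1  143.2] [297.3 323.4]
150 28 [ 523.7 -284.2  155.5] [291.9 323. ]
162 35 [ 523.2 -284.5  167.7] [286.5 322.7]
```

View pics/both6.png

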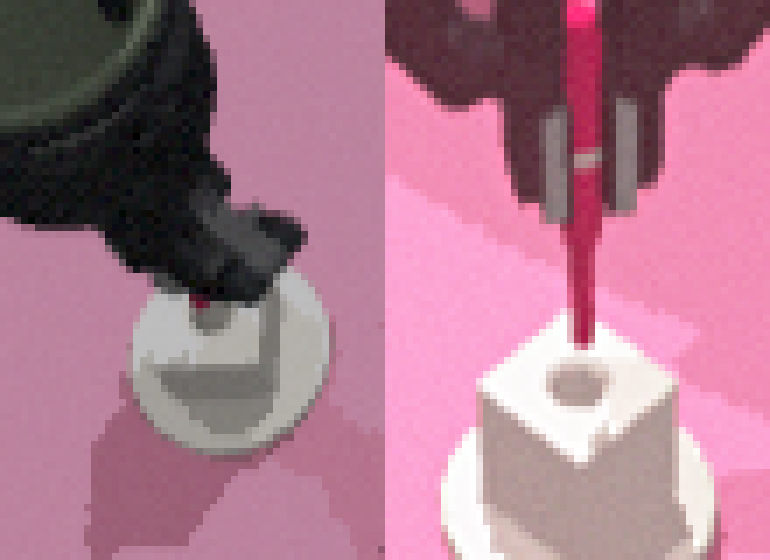

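The side crop shows the pin tip at (323.3,329) above the stand bore at (322.4,334.5), about 2 mm too far in +x. I correct it and lower the stylus.

Converted, 12 mm is 0.192, 10 mm is 0.16.

```bash
echo '[{"pos":[0,-0.0288,0.128]},{"pos":[0,0,0.192]},{"pos":[0,0,0.192]},{"pos":[0,0,0.16]},{}]' | python3 -m pendant; echo '[{"pos":[0,0,0.096]},{"pos":[0,0,0.064]},{"pos":[0,0,0.032]},{},{}]' | python3 -m pendant
```

```text
time: 14.75
ee_pos: [519.3, -281.6, 97.5]
orientation: [-3.139, -0.002, 1.572]
wrist_force: [0.2, -0.0, -1.2]
gripper_width: 0.101
grip_force: 58.5
time: 15.38
ee_pos: [520.3, -282.4, 87.5]
orientation: [3.141, 0.0, 1.572]
wrist_force: [-0.6, -0.2, -0.3]
gripper_width: 0.104
grip_force: 58.5
```

```bash
echo '[{"pos":[0,0,0.016]},{},{}]' | python3 -m pendant; echo '[{},{},{},{},{},{}]' | python3 -m pendant 0.6;  echo '[{"pos":[0,0,-0.24]},{"pos":[0,0,-0.48]},{"pos":[0,0,-0.8]},{"pos":[0,0,-0.8]},{"pos":[0,0,-0.4]},{},{}]' | python3 -m pendant 0.7
python3 - <<'E'
from w import *
s,m,I,D,h,sa,v,P=look("w7"); Z=P[...,2]
near=(np.hypot(P[...,0]-521.5,P[...,1]+280)<45)&(D>0)
st=near&(Z>54)&(Z<125)&(sa>120)
print(P[st][:,2].max())
for a,b in [(54,70),(70,85),(85,100),(100,112),(112,125)]:
    w=st&(Z>a)&(Z<b)
    if w.sum()>3: print(a,b,w.sum(),P[w].mean(0).round(1))
E
```

```text
time: 15.75
ee_pos: [520.4, -282.5, 86.7]
orientation: [3.141, 0.0, 1.572]
wrist_force: [-0.8, 1.3, 2.9]
gripper_width: 0.1
grip_force: 58.8
time: 16.5
ee_pos: [520.2, -282.3, 86.3]
orientation: [-3.142, 0.0, 1.572]
wrist_force: [0.1, 0.2, 1.3]
gripper_width: 0.6
grip_force: 0.0
time: 17.38
ee_pos: [519.6, -281.9, 255.3]
orientation: [-3.14, -0.001, 1.572]
wrist_force: [0.1, -0.1, -1.0]
gripper_width: 0.7
grip_force: 0.0
17.375 [ 519.61 -281.85  255.26]
119.43727598972617
54 70 37 [ 520.3 -277.2   61.8]
70 85 26 [ 520.2 -277.1   79.1]
85 100 48 [ 519.9 -277.2   92.5]
100 112 42 [ 519.9 -277.   106.1]
112 125 133 [ 520.1 -280.   117. ]
```

Stylus is back in the stand, upright. Now to the nozzle.

```bash
echo '[{"pos":[0.928,0.064,0]},{"pos":[0.928,0.064,0]},{"pos":[0.928,0.064,0]},{"pos":[0.928,0.064,0]},{"pos":[0.928,0.064,0]},{"pos":[0.928,0.064,0]},{"pos":[0.928,0.064,0]},{"pos":[0.928,0.064,0]}]' | python3 -m pendant 
echo '[{"pos":[0.256,0.016,0]},{},{},{}]' | python3 -m pendant
python3 - <<'E'
from w import *
s,m,I,D,h,sa,v,P=look("w8"); Z=P[...,2]
near=(np.hypot(P[...,0]-553,P[...,1]-197)<35)&(D>0)&(sa<70)
print(s["joint_positions"])
V,U=np.mgrid[0:400,0:640]
for a,b in [(112,131),(132,136),(140,150),(150,160),(160,168),(169,174)]:
    w=near&(Z>a)&(Z<b); q=P[w]
    if w.sum()>3: print(a,b,w.sum(),q.mean(0).round(1),cv2.minEnclosingCircle(q[:,:2].astype(np.float32)),U[w].mean(),V[w].mean())
E
```

```text
time: 18.42
ee_pos: [550.6, 183.4, 254.0]
orientation: [-3.138, 0.001, 1.572]
wrist_force: [0.7, -0.4, 0.2]
gripper_width: 0.697
grip_force: 0.0
time: 18.92
ee_pos: [552.9, 196.1, 256.1]
orientation: [-3.141, 0.0, 1.569]
wrist_force: [0.1, 0.4, -0.9]
gripper_width: 0.7
grip_force: 0.0
18.925 [552.91 196.09 256.1 ]
[ 1.93506401e-01  2.31544740e-01  1.51175800e+00 -3.25653323e-04
  1.39880152e+00  1.94891469e-01]
112 131 247 [552.7 215.4 122.1] ((553.272705078125, 206.0047607421875), 27.318546295166016) 316.58704453441294 171.97975708502025
132 136 434 [552.8 205.9 134.3] ((552.9822998046875, 198.7819061279297), 21.063716888427734) 316.7258064516129 188.98387096774192
140 150 502 [553.  206.6 145. ] ((553.169677734375, 199.04522705078125), 15.955147743225098) 316.9601593625498 191.9422310756972
150 160 431 [553.1 205.  154.8] ((552.96923828125, 198.93072509765625), 12.925192832946777) 317.1856148491879 198.1925754060325
160 168 246 [552.8 204.5 163.3] ((552.8623046875, 199.00465393066406), 10.050691604614258) 316.7845528455285 202.65447154471545
169 174 596 [553.  198.5 171. ] ((552.9901733398438, 198.37379455566406), 8.434792518615723) 317.0520134228188 215.98825503355704
```

View pics/w8.png

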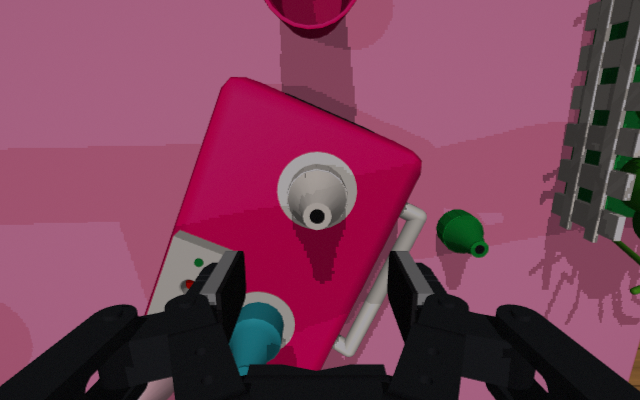

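The wrist view shows the nozzle tip at (317,216) and collar centred about (317,190), fingers clear of handle and twin. I descend and grip the collar.

Converted, 6 mm is 0.096, 30 mm is 0.48.

```bash
echo '[{"pos":[0.0368,0.0032,0.48]},{"pos":[0,0,0.48]},{"pos":[0,0,0.48]},{"pos":[0,0,0.32]},{"pos":[0,0,0.096]},{},{}]' | python3 -m pendant; echo '[{},{},{},{},{}]' | python3 -m pendant 0.0
```

```text
time: 19.85
ee_pos: [554.0, 200.0, 141.7]
orientation: [3.139, -0.001, 1.571]
wrist_force: [-0.5, 0.8, -0.8]
gripper_width: 0.701
grip_force: 0.0
time: 20.48
ee_pos: [553.8, 200.4, 142.0]
orientation: [3.139, -0.001, 1.572]
wrist_force: [-1.4, -0.6, 5.4]
gripper_width: 0.469
grip_force: 61.1
```

```bash
cat > s.py <<'E'
from h import *
s=state(); print("yaw",round(s["orientation"][2],3),"F",np.round(s["wrist_force"],1),"M",np.round(s["moment"],2),"j6",round(s["joint_positions"][5],3))
E
python3 s.py; echo '[{"rotvec":[0,0,0.2]},{},{}]' | python3 -m pendant; python3 s.py;  echo '[{"rotvec":[0,0,0.2]},{},{}]' | python3 -m pendant; python3 s.py
```

```text
yaw 1.572 F [-1.4 -0.6  5.4] M [0.04 0.28 0.03] j6 0.199
time: 20.85
ee_pos: [553.8, 200.3, 141.9]
orientation: [3.139, -0.001, 1.532]
wrist_force: [-0.7, -0.2, 4.7]
gripper_width: 0.466
grip_force: 61.1
yaw 1.532 F [-0.7 -0.2  4.7] M [-0.04  0.28 -0.04] j6 0.239
time: 21.22
ee_pos: [553.7, 200.1, 142.0]
orientation: [3.14, -0.0, 1.492]
wrist_force: [-1.8, -1.2, 6.9]
gripper_width: 0.471
grip_force: 61.1
yaw 1.492 F [-1.8 -1.2  6.9] M [-0.15  0.31 -0.08] j6 0.279
```

```bash
echo '[{"rotvec":[0,0,0.15]},{},{}]' | python3 -m pendant |grep -E "grip"; python3 s.py;  echo '[{"rotvec":[0,0,0.15]},{},{}]' | python3 -m pendant|grep -E "grip"; python3 s.py
```

```text
gripper_width: 0.468
grip_force: 61.1
yaw 1.462 F [-2.4 -0.4  6.9] M [-0.24  0.36  0.06] j6 0.309
gripper_width: 0.467
grip_force: 61.1
yaw 1.433 F [-3.2 -1.1  6.9] M [-0.21  0.36  0.2 ] j6 0.338
```

The manual's scale: shifts go in shares of 62.5 mm and turns go in units of 0.2 rad. Converting my numbers, 0.03 rad is 0.15.

```bash
echo '[{"rotvec":[0,0,0.15]},{},{}]' | python3 -m pendant |grep -E "grip"; python3 s.py
```

```text
gripper_width: 0.471
grip_force: 61.1
yaw 1.404 F [-2.2 -1.9  6.7] M [-0.24  0.32  0.43] j6 0.368
```

Torque climbs that way (0.43 N m): it's the stop. The other way now.

```bash
echo '[{"rotvec":[0,0,-0.3]},{"rotvec":[0,0,-0.3]},{"rotvec":[0,0,-0.3]},{"rotvec":[0,0,-0.3]},{"rotvec":[0,0,-0.3]},{}]' | python3 -m pendant |grep -E "grip"; python3 s.py; echo '[{"rotvec":[0,0,-0.3]},{"rotvec":[0,0,-0.3]},{}]' | python3 -m pendant |grep -E "grip"; python3 s.py
```

```text
gripper_width: 0.469
grip_force: 61.0
yaw 1.702 F [-1.6  0.9  5.3] M [0.18 0.2  0.03] j6 0.069
gripper_width: 0.473
grip_force: 61.0
yaw 1.822 F [-0.   0.9  6.6] M [0.15 0.27 0.1 ] j6 -0.051
```

Turns freely. Continue to about +1.4 rad (yaw ≈ 2.97).

Converted, -0.08 rad is -0.4.

```bash
echo '[{"rotvec":[0,0,-0.4]},{"rotvec":[0,0,-0.4]},{"rotvec":[0,0,-0.4]},{"rotvec":[0,0,-0.4]},{"rotvec":[0,0,-0.4]},{"rotvec":[0,0,-0.4]},{"rotvec":[0,0,-0.4]},{}]' | python3 -m pendant |grep -E "grip"; python3 s.py; echo '[{"rotvec":[0,0,-0.4]},{"rotvec":[0,0,-0.4]},{"rotvec":[0,0,-0.4]},{"rotvec":[0,0,-0.4]},{"rotvec":[0,0,-0.4]},{"rotvec":[0,0,-0.4]},{"rotvec":[0,0,-0.4]},{}]' | python3 -m pendant |grep -E "grip"; python3 s.py
```

```text
gripper_width: 0.469
grip_force: 61.2
yaw 2.383 F [-2.7 -0.6  6.5] M [0.   0.5  0.11] j6 -0.612
gripper_width: 0.474
grip_force: 61.2
yaw 2.943 F [-3.1 -0.9  7.3] M [-0.15  0.5   0.08] j6 -1.172
```

```bash
echo '[{"pos":[0,0,-0.016]},{"pos":[0,0,-0.016]},{"pos":[0,0,-0.032]},{},{}]' | python3 -m pendant; python3 s.py
```

```text
time: 26.1
ee_pos: [552.8, 200.1, 144.1]
orientation: [-3.142, -0.0, 2.942]
wrist_force: [-0.7, -0.4, -0.6]
gripper_width: 0.467
grip_force: 60.5
yaw 2.942 F [-0.7 -0.4 -0.6] M [-0.05  0.06 -0.  ] j6 -1.171
```

Converted, -20 mm is -0.32, -15 mm is -0.24.

```bash
echo '[{"pos":[0,0,-0.08]},{"pos":[0,0,-0.16]},{"pos":[0,0,-0.24]},{"pos":[0,0,-0.32]},{"pos":[0,0,-0.32]},{"pos":[0,0,-0.16]},{},{}]' | python3 -m pendant; echo '[{},{},{},{}]' | python3 -m pendant | tail -3
python3 - <<'E'
from h import *
I,D=grab_frame("scene"); J,_=grab_frame("side")
a=cv2.resize(I[90:330,200:420],None,fx=1.75,fy=1.75); b=cv2.resize(J[120:360,210:430],None,fx=1.75,fy=1.75); cv2.imwrite("pics/end.png",np.hstack([a,b]))
E
```

```text
time: 27.1
ee_pos: [552.5, 199.9, 223.6]
orientation: [-3.141, -0.001, 2.942]
wrist_force: [-0.8, -0.5, -1.0]
gripper_width: 0.474
grip_force: 60.5
wrist_force: [-0.7, 0.0, 0.6]
gripper_width: 0.47
grip_force: 60.5
```

View pics/end.png

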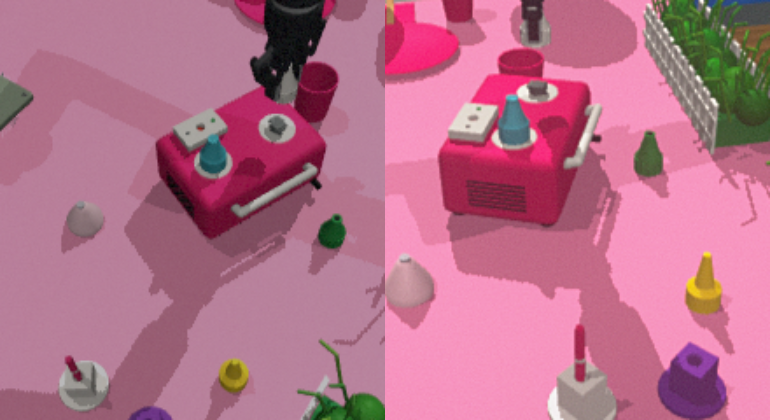

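The final crops show the bare neck on the deck (scene crop (277,125)), the nozzle held well above it at (290,85), and the stylus in its stand at (75,370). The cup, yellow nozzle and weight are undisturbed, so I hand in.

```bash
python3 -c "
from bench import order
print(order.close_job())"
```

```text
the job is handed in; nothing more can be done
None
```

I handed the job in at about 28 s, after pressing the button fully down and standing the stylus back in its stand; the nozzle, which loosened counter-clockwise, is off and held upright about 8 cm above the pump deck. The hand-in call returned no verdict.

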